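Fit a heating block to the bench heater and hold it down for clamping

TASK

Fit the 24-hole heating block (the one with the green handle) to the bench heater: take it by its handle, slide it over the hot plate with its rear tongue going in under the steel keeper until the block drops onto the locating pin, then press it down until the sprung hot plate is fully down. Finish while still holding the block pressed fully down, without letting go, so that the side clamps can be done up. Leave the other block and everything else on the bench where they are.

Things in the scene. Friction and masses are not known exactly. Their poses are not given: they have to be found in the camera images.
- block24_handle (a point): Block to fit: aluminium, 76 (x) x 100 (y) x 35 mm high, 24 wells of 11 mm, about 0.6 kg. This point: centre of its green handle bar (64 mm along x, 16 wide in y, 20 high, on two thin posts), midway in length and width, 60 mm over the underside, 25 over the top face, 10 below the bar's top. Axes: the block's, x to its tongue, z up. It stands on the bench, tongue away from the robot.
- block24_socket (a point): Centre of the mouth of the socket in that block's underside, 22 mm in front (-x) of the block's centre: a blind slot 17 mm long in x, 16 mm wide in y, 15 mm deep, that fits over the heater's locating pin. Axes as the block's.
- block24_tongue (a point): Rear end of that block's tongue, middle, at the underside, 56 mm behind (+x) the block's centre. The tongue is 60 mm wide (y), 6 mm thick, flush with the underside, and sticks out 18 mm from the rear face. Axes as the block's.
- heater: Bench heater, white with navy deck, 250 mm deep (x) x 190 wide (y), fixed. Origin: under its middle, at bench height. Axes: x from its sloping console (robot side) to the keeper, z up. Deck 80 mm over the bench; in front of the hot plate nothing is higher than 82 mm. A clamp on either side, 63 to 85 mm from the middle line, is up to 19 mm higher than the raised plate.
- seat (a point): Centre of the hot plate's top face while the plate is up, 92 mm over the bench; fixed to the heater. Plate: aluminium, 84 (x) x 108 mm (y). The fitted block's centre belongs over this point, its axes agreeing with the heater's.
- pin_tip (a point): Top of the brass locating pin: fixed, 22 mm in front (-x) of the seat centre, 10 mm across, last 3 mm tapered to 5 mm, top 5 mm above the raised plate. Hidden once the block covers it. With the tongue against the stop wall the socket lies over the pin (0.5 mm off centre) and the block drops 5 mm onto the plate. Pressed fully down, the socket's mouth is 11 mm below this point.
- keeper (a point): Rear keeper, a steel bracket: middle of its stop wall's front, at raised-plate height, 56.5 mm behind (+x) the seat. A lip reaches 10.5 mm forward, plus a 6 mm turned-up lead-in, underside 17 mm over the raised plate; cheeks 68 mm apart, flared, guide the tongue. So the block cannot come straight down: start 30 mm or more in front and slide in with its underside 5 to 11 mm over the raised plate.
- hot_plate (a joint): How far the sprung hot plate is pressed down, m: 0 up (the spring holds it up under the block's weight too), 0.006 fully down on its stop. With the block on it, it starts to move at about 1 to 3 N of push and is fully down at about 8 to 10 N; pressing somewhat harder does no harm.
- block8_handle (a point): Centre of the handle bar of the other heating block, a bystander: same form and sizes, but an orange handle and eight large wells of 17 mm. It stays where it is.
- buffer: White buffer bottle with blue cap, 62 mm across, 150 mm high, origin at the centre of its foot; a bystander.
- beaker: Glass beaker, 84 mm across, 95 mm high, origin at the centre of its foot; a bystander beside the heater.
- tipbox: Blue pipette-tip box, 84 by 122 by 55 mm high, origin at the centre of its foot; a bystander.
- tuberack: Yellow rack of small capped tubes, 70 by 150 by 45 mm high, origin at the centre of its foot; a bystander.
There are look-alikes about, which are no part of the job. What is shaped like the part that bears block24_handle but pink or red is not meant.

How it is judged:
By the outcome, as a careful person would: the job done as asked, in the order asked, and still so for the second after the job is handed in, while the arm keeps its last pose, push and grip.
It also fails if it takes over 42 s, if anything falls off the work surface, if the arm or the gripper's body presses on something with over 40 N, if the wrist force passes 120 N, or if a joint passes its speed limit or range.

ROBOT

A 6-joint arm with a two-finger parallel gripper is mounted at the origin on the work surface. World frame = base frame: x ahead of the robot, y to its left, z up, the work surface at z = 0. Lengths are in m, angles in degrees, forces in N, time in s.
With the tool pointing down it reaches from about 0.3 to 0.75 m from the base axis. Payload 8.5 kg.
Tool frame: the origin (TCP) lies at the very end of the fingers, on their centre line; the grasp point (between the pads) lies 19 mm behind it; z points along the fingers, y is the direction in which the jaws open and shut (so a half turn about z gives the same grasp; the last joint's range is limited). The gripper opens to 85 mm and grips with 20 to 120 N. Pads are 22 mm wide; open, the fingers measure 114 mm over their backs; the gripper's body (76 mm by 85 mm) begins 54 mm behind the grasp point. The pads swing forward as they close: fully open they stand 13 mm farther back than shut.
Start: joints at [-89.456, 21.807, 74.336, -0, 83.858, -12.336], TCP at [0.123, -0.536, 0.231] pointing down, gripper open.
Joint ranges: [-178.18, 178.18], [-50.72, 133.34], [12.68, 142.11], [-81.47, 261.47], [9.98, 163.14], [-165.26, 165.26]. Speed limits (degrees/s): [136.94, 136.94, 180, 180, 180, 180].

INTERFACE

Orientations are given as a 3x3 rotation matrix whose columns are the frame's x, y, z axes.
In Python, from rig import env, vision, close_job, spotter gives the robot as it stands. The module is installed in compiled form; this text tells all that it offers.
- The arm moves only by the tool jog_arm, never from a script. Its argument "plan" is a list that holds one entry, the list of rows, each a list of 6 numbers: the shift along the tool's x, y, z in units of 40 mm (1.0 is 40 mm), then the turn, a rotation vector about the tool's x, y, z in units of 0.15 rad (1.0 is 0.15 rad). A call has 1 to 10 rows; each row shifts and turns the commanded pose from where the row before left it, along the tool's axes as they then stand; what a row does not reach is not made up. A row lasts 1/10 s, in which the tool goes at most 50 mm and 8.59 degrees, less where a joint would pass 70% of its speed; a pose out of reach is approached as far as the arm can. A call with a number of a shift or a turn outside -1 to 1 is refused whole. A call with a gripper value outside its range is refused whole. "grip" is the opening, from -1 (shut) to 1 (fully open), set as the call begins (left out, the last holds). The fingers move at their own pace and stop on an object; "squeeze" is the grip in N (left out, the last holds). Time passes only in rows, so rows that do not move let the fingers close. It gives the time, the measured TCP pose, the force and the opening at its end, in the units of the state.
- env.observe(): the state, without advancing time (a new reading comes with each control period).
- vision.get_image(name): name is "scene" or "top" or "wrist"; returns (picture, depth): 420x560x3 uint8, red, green, blue; 420x560 float32, m along the optical axis (not along the pixel's ray), 0 where there is no reading.
- vision.camera_info(name): a dict with "fx", "fy", "cx", "cy" (pixels), "rvec" (rotation vector, rad) and "tvec" (3), from world to camera coordinates, as OpenCV has them. Camera axes: x right, y down, z forward; pixel columns grow to the right and rows downward; lengths in m; the calibration is good to about 2 mm. A picture is of the moment at which its call begins: read the wrist's pose just before it. camera_info takes no time and is no camera call; for the wrist camera it gives the pose at the moment of the call.
- close_job(): hands the job in, once; it reports no verdict.
Trained networks look in the newest picture that a camera, given by its name, has taken for a name from the list of things; names that differ only in an ending like _2 or _b are one class to them, and where a whole thing is asked for, a point or a joint stands for the part that bears it (a point fixed in the world has none). Each returns a list of dicts, best first, with "score" (0 to 1); they miss things now and then, are a little off and sometimes report something else, mostly with a low value. They report only what shows in the picture. A call takes as long as a camera call. They do not tell look-alikes from the thing itself.
- spotter.trace(camera, query): "pixels" (420x560 bool, what is visible of it) and "rect" ([left, top, right, bottom] in pixels, round what is visible of it).
The state is a dict: "time_s": time; "q": joint angles; "qvel": joint speeds; "joint_efforts": joint torques, N m; "position": TCP position; "tool_rot": TCP orientation; "ft_force": force on the tool from outside, world axes, zero at the start; "wrist_torque": the same for the moment, N m; "grip_width": finger opening in m.
Only numpy, scipy, OpenCV 4.12 (cv2) and the standard library are available. Lean on these libraries where they do the work, as an engineer would, in place of code of your own. Each camera call takes 0.05 s, during which the arm holds its last target.

## Working session

There is one attempt and no reset: what is moved stays moved. The work goes in short steps, Python scripts to look and compute and a tool call to move; the robot and the scene stay as the last step left them, time stands still between calls to the robot, and variables do not carry over. Pictures are saved under pics/ and viewed, and the job is handed in when it is done.

Besides the shell and the picture viewer there is one more tool, called after "Request:" by a JSON object that holds its "api" and its "payload", one argument or row to a line. jog_arm: Moves the arm, as the interface text tells. Its arguments: {"type":"object","properties":{"plan":{"type":"array"},"grip":{"type":"number"},"squeeze":{"type":"number"}},"required":["plan"]}

```bash
mkdir -p pics; cat > h.py <<'E'
import numpy as np, cv2
from rig import env, vision, close_job, spotter
def cam(n):
    i=vision.camera_info(n); R=cv2.Rodrigues(np.array(i['rvec'],float))[0]; return i,R,np.array(i['tvec'],float).ravel()
def cloud(n,d,info=None):
    i,R,t=info or cam(n)
    v,u=np.mgrid[0:420,0:560]
    P=np.stack([(u-i['cx'])/i['fx']*d,(v-i['cy'])/i['fy']*d,d],-1)
    W=(P-t)@R
    W[d<=0]=np.nan
    return W
def save(n,im): cv2.imwrite('pics/'+n+'.png',cv2.cvtColor(im,cv2.COLOR_RGB2BGR))
E
python3 - <<'E'
from h import *
for n in ['scene','top']:
    im,d=vision.get_image(n); save(n+'0',im); np.savez('pics/'+n+'0.npz',im=im,d=d)
    W=cloud(n,d)
    for q in ['block24_handle','heater']:
        for r in spotter.trace(n,q):
            p=W[r['pixels']]; print(n,q,round(r['score'],2),r['rect'],r['pixels'].sum(),np.nanmedian(p,0).round(4),np.nanmin(p,0).round(3),np.nanmax(p,0).round(3))
s=env.observe(); print(s)
E
```

```text
scene block24_handle 0.81 [362.3, 235.7, 403.2, 279.2] 1449 [0.5653 0.3269 0.0328] [ 0.467  0.259 -0.007] [0.611 0.38  0.075]
scene block24_handle 0.8 [440.8, 213.6, 482.7, 257.1] 1346 [0.3883 0.4734 0.0327] [ 0.273  0.414 -0.005] [0.43  0.53  0.076]
scene block24_handle 0.75 [372.4, 190.7, 412.5, 228.0] 1135 [0.392  0.2841 0.0334] [ 0.296  0.231 -0.003] [0.438 0.333 0.075]
scene block24_handle 0.25 [154.8, 145.5, 250.1, 226.7] 4724 [ 0.6428 -0.1987  0.0797] [ 0.421 -0.396 -0.005] [ 0.744 -0.115  0.122]
scene heater 0.78 [154.0, 148.6, 251.2, 229.1] 4782 [ 0.6423 -0.2001  0.0796] [ 0.431 -0.404 -0.005] [ 0.743 -0.115  0.122]
top block24_handle 0.92 [104.6, 263.6, 148.9, 300.3] 1236 [0.3691 0.4682 0.0337] [ 0.313  0.415 -0.006] [0.422 0.54  0.079]
top block24_handle 0.85 [164.5, 200.3, 205.6, 241.0] 1108 [0.5483 0.3197 0.0338] [ 0.491  0.261 -0.003] [0.606 0.379 0.076]
top block24_handle 0.83 [178.1, 259.0, 215.7, 297.8] 1154 [0.3795 0.2777 0.0341] [ 0.317  0.233 -0.002] [0.432 0.335 0.077]
{'time_s': 0.3, 'q': array([-8.94549885e+01,  2.18196298e+01,  7.43492389e+01, -1.23129985e-03,
        8.38574818e+01, -1.23376219e+01]), 'qvel': array([-0.03658886, -0.06637656, -0.01814682,  0.04481967,  0.05372411,
        0.05958981]), 'joint_efforts': array([-1.61386037e-03, -4.47894752e+01, -2.31138504e+01, -2.36313654e-04,
        2.23763920e-03, -5.01185610e-06]), 'position': array([ 0.12259922, -0.53607255,  0.23112114]), 'tool_rot': array([[ 9.74828305e-01,  2.22956892e-01, -2.57405330e-05],
       [ 2.22956880e-01, -9.74828200e-01,  4.59678830e-04],
       [ 7.73959657e-05, -4.53846964e-04, -9.99999894e-01]]), 'ft_force': array([-1.25646574, -0.53152281,  0.2117883 ]), 'wrist_torque': array([-0.00144176,  0.017706  ,  0.0086585 ]), 'grip_width': 0.0856823893767039}
```

View pics/scene0.png

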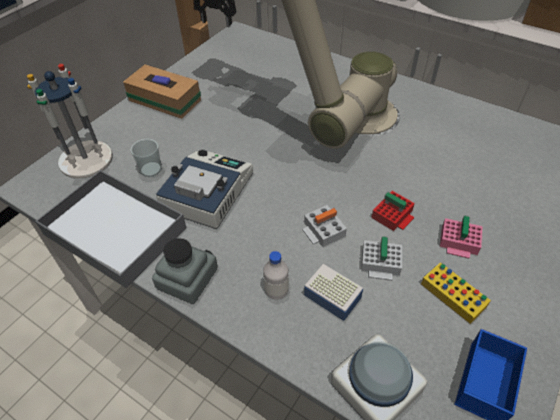

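View pics/top0.png

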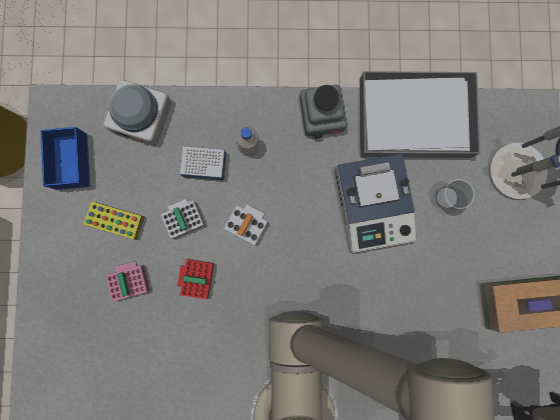

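```bash
python3 - <<'E'
from h import *
a=np.load('pics/top0.npz')['im']
b=np.hstack([cv2.resize(a[180:320,80:230],None,fx=2.6,fy=2.6,interpolation=2),cv2.resize(a[150:290,300:450],None,fx=2.6,fy=2.6,interpolation=2)])
save('topc',b)
E
```

```text
(no output)
```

View pics/topc.png

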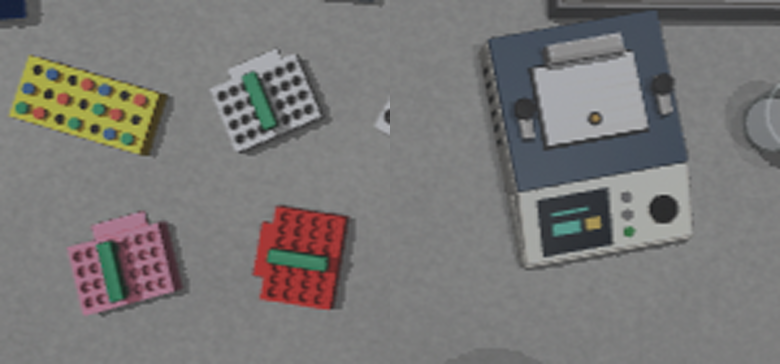

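The silver block with the green handle is at top px (182,218), with its tongue pointing up-left. The pink block (127,282) and red block (197,278) are look-alikes. The heater is at (377,203), with the pin in front at the centre of the plate and the keeper at the rear. Next I'll measure these from the top camera.

```bash
python3 - <<'E'
from h import *
z=np.load('pics/top0.npz'); im=z['im'];d=z['d']; W=cloud('top',d)
hsv=cv2.cvtColor(im,cv2.COLOR_RGB2HSV)
i,R,t=cam('top'); print('campos',(-R.T@t).round(3),i['fx'])
v,u=np.mgrid[0:420,0:560]
def toplane(px,zz):
    r=np.c_[(px[:,0]-i['cx'])/i['fx'],(px[:,1]-i['cy'])/i['fy'],np.ones(len(px))]@R; c=-R.T@t
    return c+r*((zz-c[2])/r[:,2])[:,None]
# green handle
g=(hsv[...,0]>50)&(hsv[...,0]<95)&(hsv[...,1]>90)&(abs(u-183)<25)&(abs(v-219)<22)
px=np.c_[u[g],v[g]].astype(float)
P=toplane(px,0.07); c,s,a=cv2.minAreaRect((P[:,:2]*1000).astype(np.float32)); print('handle',g.sum(),c,s,a,np.nanpercentile(W[g][:,2],[50,90]))
def rect(m,zz,name):
    n,l,st,_=cv2.connectedComponentsWithStats(m.astype(np.uint8)); k=1+np.argmax(st[1:,4]); m=l==k
    P=toplane(np.c_[u[m],v[m]].astype(float),zz); r=cv2.minAreaRect((P[:,:2]*1000).astype(np.float32)); print(name,m.sum(),r)
roi=(abs(u-183)<25)&(abs(v-219)<25)
rect(roi&(W[...,2]>0.025),0.035,'block24')
roi=(abs(u-377)<60)&(abs(v-203)<60)
rect(roi&(abs(W[...,2]-0.092)<0.006)&(hsv[...,1]<40)&(hsv[...,2]>150),0.092,'plate')
rect(roi&(W[...,2]>0.02),0.08,'heater')
rect(roi&(W[...,2]>0.1)&(abs(u-375)<25)&(v<190),0.11,'keeper')
i,Rw,tw=cam('wrist'); s=env.observe()
print('wrist cam in tool',s['tool_rot'].T@((-Rw.T@tw)-s['position']), (s['tool_rot'].T@Rw.T).round(3),i['fx'])
im,d=vision.get_image('wrist'); save('w0',im)
E
```

```text
campos [0.466 0.062 1.294] 442.1332287587676
handle 125 (544.4540405273438, 322.46026611328125) (61.22736358642578, 16.470962524414062) 23.843856811523438 [0.06958709 0.0728024 ]
block24 775 ((545.2371215820312, 321.0910339355469), (77.204345703125, 101.52412414550781), 23.798789978027344)
plate 1045 ((632.63037109375, -222.70553588867188), (81.88314819335938, 105.91265869140625), 10.486858367919922)
heater 7057 ((606.4429931640625, -252.06398010253906), (300.7991638183594, 284.8514099121094), 0.462205171585083)
keeper 231 ((681.6734008789062, -211.92849731445312), (22.26202392578125, 83.62887573242188), 10.604167938232422)
wrist cam in tool [ 0.08293231 -0.00098715 -0.14364825] [[ 0.001 -0.945 -0.328]
 [ 1.     0.001 -0.001]
 [ 0.001 -0.328  0.945]] 336.61339217727595
```

View pics/w0.png

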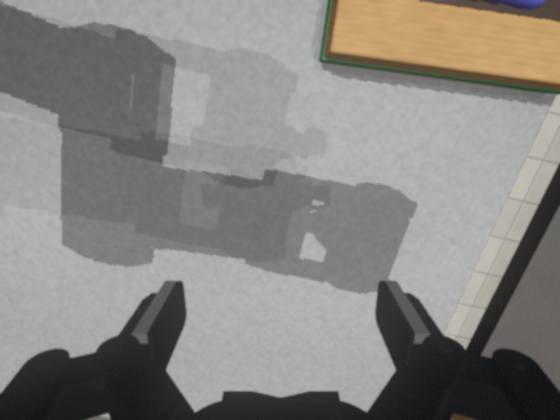

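```bash
cat >> h.py <<'E'
def rel(target,yaw,cmd=None):
    """total shift in units of tool axes AFTER yaw turn, and yaw turn in units, from measured pose"""
    s=env.observe(); R=s['tool_rot']; p=s['position']
    y=np.radians(yaw); x=np.array([np.cos(y),np.sin(y),0]); z=np.array([0,0,-1.]); D=np.c_[x,np.cross(z,x),z]
    rv=cv2.Rodrigues(R.T@D)[0].ravel()/0.15
    sh=D.T@(np.array(target)-p)/0.04
    print('t',round(s['time_s'],2),'p',p.round(4),'yaw',round(np.degrees(np.arctan2(R[1,0],R[0,0])),2),'turn units',rv.round(3),'shift after turn',sh.round(3),'norm',np.linalg.norm(sh).round(2),'F',s['ft_force'].round(1),'w',round(s['grip_width'],4))
E
python3 -c "
from h import *
rel([0.64,-0.22,0.30],10.5)"
```

```text
t 0.35 p [ 0.1226 -0.5361  0.2312] yaw 12.88 turn units [-0.002 -0.     0.277] shift after turn [14.159 -5.413 -1.72 ] norm 15.26 F [-0.7  0.5 -0.3] w 0.0856
```

Request:
{"api": "jog_arm", "payload": {
  "plan": [
    [[0.3,-0.1,-0.1,0,0,0.277],[0.9,-0.34,-0.11,0,0,0],[0.9,-0.34,-0.11,0,0,0],[0.9,-0.34,-0.11,0,0,0],[0.9,-0.34,-0.11,0,0,0],[0.9,-0.34,-0.11,0,0,0],[0.9,-0.34,-0.11,0,0,0],[0.9,-0.34,-0.11,0,0,0],[0.9,-0.34,-0.11,0,0,0],[0.9,-0.34,-0.11,0,0,0]]
  ],
  "grip": 0
}}

```text
time_s: 1.35
position: [0.4309, -0.3491, 0.2752]
tool_rot: [[0.983, 0.182, 0.0], [0.182, -0.983, -0.0], [0.0, 0.0, -1.0]]
ft_force: [0.0, -0.3, 1.1]
grip_width: 0.0429
```

```bash
python3 -c "
from h import *
rel([0.64,-0.22,0.30],10.5)"
```

```text
t 1.35 p [ 0.4309 -0.3491  0.2752] yaw 10.5 turn units [ 0.001 -0.     0.   ] shift after turn [ 5.728 -2.221 -0.621] norm 6.17 F [ 0.  -0.3  1.1] w 0.0429
```

Request:
{"api": "jog_arm", "payload": {
  "plan": [
    [[0.9,-0.34,-0.1,0,0,0],[0.9,-0.34,-0.1,0,0,0],[0.9,-0.34,-0.1,0,0,0],[0.9,-0.34,-0.1,0,0,0],[0.9,-0.34,-0.1,0,0,0],[0.9,-0.34,-0.1,0,0,0],[0.3,-0.15,0,0,0,0],[0,0,0,0,0,0]]
  ]
}}

```text
time_s: 2.15
position: [0.6387, -0.2214, 0.298]
tool_rot: [[0.983, 0.184, -0.001], [0.184, -0.983, 0.0], [-0.001, -0.001, -1.0]]
ft_force: [-0.9, 0.1, 0.0]
grip_width: 0.0425
```

```bash
python3 - <<'E'
from h import *
rel([0.64,-0.22,0.30],10.5)
c=cam('wrist'); im,d=vision.get_image('wrist'); save('w1',im); np.savez('pics/w1.npz',im=im,d=d,fx=c[0]['fx'],cx=c[0]['cx'],fy=c[0]['fy'],cy=c[0]['cy'],R=c[1],t=c[2])
W=cloud('wrist',d,c); print(np.nanpercentile(W[...,2],[5,50,95]))
E
```

```text
t 2.15 p [ 0.6387 -0.2214  0.298 ] yaw 10.63 turn units [-0.004  0.005  0.015] shift after turn [ 0.038 -0.029 -0.049] norm 0.07 F [-0.9  0.1  0. ] w 0.0425
[-1.18047921e-04  2.35775356e-03  3.72772622e-01]
```

View pics/w1.png

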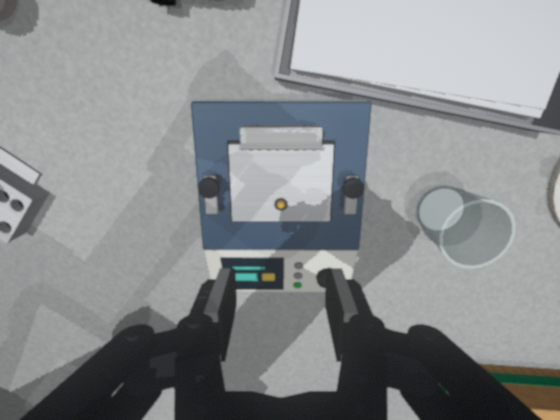

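The plate spans about px (230..333, 143..222), with the pin at (281,204) and the keeper at (281,138). The clamps are at (209,187) and (352,187).

```bash
cat >> h.py <<'E'
def onplane(c,px,zz):
    i,R,t=c; px=np.atleast_2d(np.array(px,float))
    r=np.c_[(px[:,0]-i['cx'])/i['fx'],(px[:,1]-i['cy'])/i['fy'],np.ones(len(px))]@R; o=-R.T@t
    return o+r*((zz-o[2])/r[:,2])[:,None]
def load(n):
    z=np.load('pics/%s.npz'%n); return z['im'],z['d'],({k:float(z[k]) for k in('fx','fy','cx','cy')},z['R'],z['t'])
E
python3 - <<'E'
from h import *
im,d,c=load('w1'); W=cloud('wrist',d,c); hsv=cv2.cvtColor(im,cv2.COLOR_RGB2HSV); v,u=np.mgrid[0:420,0:560]
save('w1c',cv2.resize(im[90:260,190:375],None,fx=3.4,fy=3.4,interpolation=2))
def rect(m,zz,name):
    n,l,st,_=cv2.connectedComponentsWithStats(m.astype(np.uint8)); k=1+np.argmax(st[1:,4]); m=l==k
    P=onplane(c,np.c_[u[m],v[m]],zz); r=cv2.minAreaRect((P[:,:2]*1000).astype(np.float32)); print(name,m.sum(),np.round(np.r_[r[0],r[1],r[2]],2), 'z',np.median(W[m][:,2])); return m
roi=(u>215)&(u<345)&(v>146)&(v<235)
m=rect(roi&(hsv[...,1]<60)&(hsv[...,2]>110),0.092,'plate')
Pl=onplane(c,np.c_[u[m],v[m]],0.092)
a=np.radians(10.5); B=np.array([[np.cos(a),-np.sin(a)],[np.sin(a),np.cos(a)]]); q=Pl[:,:2]@B; print('plate y mid,min,max; x min',(q[:,1].min()+q[:,1].max())/2,np.ptp(q[:,1]),q[:,0].min(), q[:,0].min()+.042)
roi=(u>185)&(u<380)&(v>95)&(v<260)
m=rect(roi&(hsv[...,0]>100)&(hsv[...,0]<125)&(hsv[...,1]>80),0.080,'deck')
P=onplane(c,np.c_[u[m],v[m]],0.08)[:,:2]@B; print('deck xmin/max,ymid',P[:,0].min(),P[:,0].max(),(P[:,1].min()+P[:,1].max())/2,np.ptp(P[:,1]))
g=(abs(u-281)<10)&(abs(v-204)<10)&(hsv[...,1]>90)&(hsv[...,2]>60)
print('pin',g.sum(),u[g].mean(),v[g].mean()); pp=onplane(c,[[u[g].mean(),v[g].mean()]],0.095)[0]; print(pp, pp[:2]@B)
# plate edge line fits left/right
from math import *
g=cv2.cvtColor(im,cv2.COLOR_RGB2GRAY).astype(float)
def edge(rows,lo,hi,sgn,axis,zz):
    pts=[]
    for r in rows:
        line=(g[r,lo:hi] if axis==0 else g[lo:hi,r]); gr=sgn*np.gradient(line); k=int(np.argmax(gr)); 
        o=0
        if 0<k<len(gr)-1:
            den=gr[k-1]-2*gr[k]+gr[k+1]; o=0 if den==0 else .5*(gr[k-1]-gr[k+1])/den
        pts.append((lo+k+o,r) if axis==0 else (r,lo+k+o))
    P=onplane(c,pts,zz)[:,:2]; vx,vy,x0,y0=cv2.fitLine((P*1000).astype(np.float32),cv2.DIST_HUBER,0,.01,.01).ravel(); return degrees(atan2(vy,vx)),(np.array([x0,y0])@B).round(2)
print('L',edge(range(155,215),220,240,1,0,.092)); print('R',edge(range(155,215),322,342,-1,0,.092))
print('F',edge(list(range(240,325)),212,232,-1,1,.092))
print('deckL',edge(range(108,170),185,205,-1,0,.08)); print('deckR',edge(range(108,170),355,380,1,0,.08)); print('deckB',edge(range(205,360),93,110,-1,1,.08))
E
```

```text
plate 7626 [ 631.13 -221.59   82.45  111.89   10.7 ] z nan
plate y mid,min,max; x min -0.33287755522950224 0.11190515963353043 0.5389023113477874 0.5809023113477875
deck 1719 [ 566.56 -194.66   37.59  103.26   10.73] z nan
deck xmin/max,ymid 0.502605318517466 0.540224282648148 -0.2946423258022847 0.10325625766987448
pin 58 280.5 204.13793103448276
[ 0.61195856 -0.22508478  0.095     ] [ 0.56069282 -0.3328363 ]
L (10.506203121773876, array([ 582.94, -278.73]))
R (10.415403123048764, array([ 583.34, -387.  ]))
F (-79.19952618569403, array([ 540.18, -329.68]))
deckL (10.709966564744965, array([ 628.21, -240.24]))
deckR (10.54763035312242, array([ 635.66, -425.18]))
deckB (-79.31812674729868, array([ 666.42, -303.63]))
```

View pics/w1c.png

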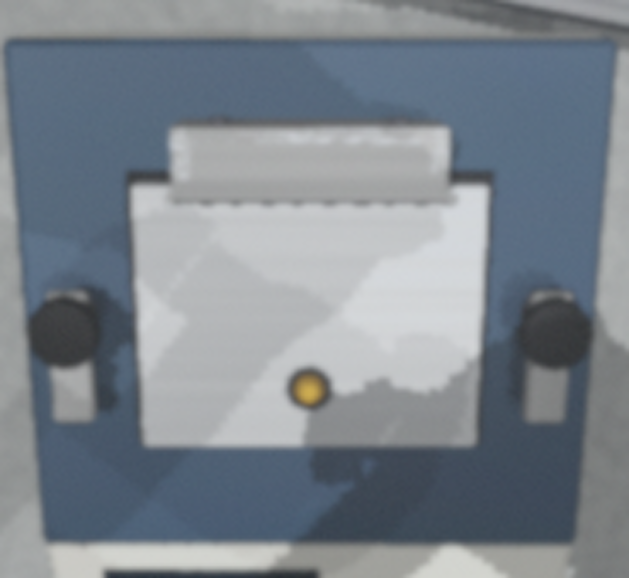

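```bash
python3 -c "
from h import *
rel([0.56,0.328,0.22],23.8)"
```

```text
t 2.2 p [ 0.6377 -0.2225  0.2983] yaw 10.54 turn units [-0.003  0.006 -1.543] shift after turn [  3.776 -13.376   1.958] norm 14.04 F [-0.   0.3 -0.2] w 0.0425
```

Request:
{"api": "jog_arm", "payload": {
  "plan": [
    [[0,0,0,0,0,-0.77],[0,0,0,0,0,-0.77],[0.26,-0.94,0.14,0,0,0],[0.26,-0.94,0.14,0,0,0],[0.26,-0.94,0.14,0,0,0],[0.26,-0.94,0.14,0,0,0],[0.26,-0.94,0.14,0,0,0],[0.26,-0.94,0.14,0,0,0],[0.26,-0.94,0.14,0,0,0],[0.26,-0.94,0.14,0,0,0]]
  ]
}}

```text
time_s: 3.2
position: [0.5918, 0.0861, 0.2543]
tool_rot: [[0.916, 0.401, 0.0], [0.401, -0.916, -0.0], [0.0, 0.0, -1.0]]
ft_force: [-0.5, -0.1, -0.9]
grip_width: 0.0426
```

Request:
{"api": "jog_arm", "payload": {
  "plan": [
    [[0.28,-0.94,0.14,0,0,0],[0.28,-0.94,0.14,0,0,0],[0.28,-0.94,0.14,0,0,0],[0.28,-0.94,0.14,0,0,0],[0.28,-0.94,0.14,0,0,0],[0.26,-0.94,0.14,0,0,0],[0,0,0,0,0,0],[0,0,0,0,0,0]]
  ]
}}

```text
time_s: 4.0
position: [0.5628, 0.3186, 0.2206]
tool_rot: [[0.916, 0.402, -0.0], [0.402, -0.916, -0.001], [-0.0, 0.001, -1.0]]
ft_force: [-0.6, -1.1, 0.7]
grip_width: 0.0429
```

```bash
python3 - <<'E'
from h import *
rel([0.56,0.328,0.22],23.8)
c=cam('wrist'); im,d=vision.get_image('wrist'); save('w2',im); np.savez('pics/w2.npz',im=im,d=d,fx=c[0]['fx'],cx=c[0]['cx'],fy=c[0]['fy'],cy=c[0]['cy'],R=c[1],t=c[2])
E
```

```text
t 4.0 p [0.5628 0.3186 0.2206] yaw 23.72 turn units [ 0.003  0.003 -0.009] shift after turn [ 0.032 -0.244  0.014] norm 0.25 F [-0.6 -1.1  0.7] w 0.0429
```

View pics/w2.png

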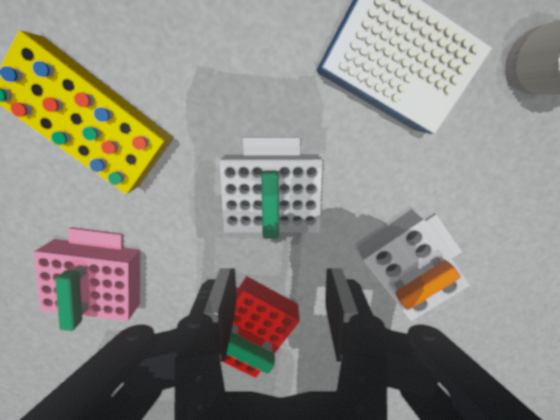

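The target block is at about px (222..322, 157..235). Its green bar is at (271,203) and its tongue at (272,146). The orange block, on the right at about (415,265), is clear of the fingers.

```bash
python3 - <<'E'
from h import *
im,d,c=load('w2'); W=cloud('wrist',d,c); hsv=cv2.cvtColor(im,cv2.COLOR_RGB2HSV); v,u=np.mgrid[0:420,0:560]
g=cv2.cvtColor(im,cv2.COLOR_RGB2GRAY).astype(float)
from math import *
a=np.radians(23.8); B=np.array([[np.cos(a),-np.sin(a)],[np.sin(a),np.cos(a)]])
roi=(u>255)&(u<290)&(v>160)&(v<245)
m=roi&(hsv[...,0]>45)&(hsv[...,0]<95)&(hsv[...,1]>100)
top=m&(abs(W[...,2]-.07)<.004)
for mm,n in((m,'all'),(top,'top')):
    P=onplane(c,np.c_[u[mm],v[mm]],0.07)[:,:2]; r=cv2.minAreaRect((P*1000).astype(np.float32)); q=P@B
    print(n,mm.sum(),np.round(np.r_[r[0],r[1],r[2]],2),'in B x',q[:,0].min(),q[:,0].max(),'y',q[:,1].min(),q[:,1].max())
print('z',np.nanmedian(W[top][:,2]))
def edge(rows,lo,hi,sgn,axis,zz):
    pts=[]
    for r in rows:
        line=(g[r,lo:hi] if axis==0 else g[lo:hi,r]); gr=sgn*np.gradient(line); k=int(np.argmax(gr)); pts.append((lo+k,r) if axis==0 else (r,lo+k))
    P=onplane(c,pts,zz)[:,:2]; vx,vy,x0,y0=cv2.fitLine((P*1000).astype(np.float32),cv2.DIST_HUBER,0,.01,.01).ravel(); return degrees(atan2(vy,vx)),(np.array([x0,y0])@B).round(2)
print('L',edge(range(165,225),214,228,1,0,.035));print('R',edge(range(165,225),316,328,-1,0,.035))
print('rear',edge(range(305,318),152,163,1,1,.035),edge(range(226,260),152,163,1,1,.035))
print('tongue end',edge(range(250,294),133,144,1,1,.006), 'tongueL',edge(range(141,152),238,249,1,0,.006),'R',edge(range(141,152),295,306,-1,0,.006))
r=spotter.trace('wrist','block24_handle')
for x in r: print(x['score'],x['rect'])
save('w2c',cv2.resize(im[125:245,205:340],None,fx=4.4,fy=4.4,interpolation=2))
E
```

```text
all 1014 [547.87 324.33  62.66  15.16  24.37] in B x 0.6008730706380447 0.6634461128701369 y 0.06811050358405749 0.0833999721857422
top 1000 [547.85 324.32  62.63  15.16  24.37] in B x 0.6008730706380447 0.6634451214916607 y 0.06811050358405749 0.0833999721857422
z 0.07085697014783338
L (23.81252102348799, array([633.66, 126.09]))
R (24.711617404072488, array([634.06,  25.39]))
rear (-66.21748219267965, array([668.84,  35.05])) (-66.21772076008239, array([668.87, 107.88]))
tongue end (-66.22024216435901, array([685.76,  77.13])) tongueL (24.827058389569736, array([676.96, 105.46])) R (24.81868047134657, array([677.78,  46.36]))
0.76 [220.6, 137.8, 322.5, 237.7]
0.7 [226.5, 274.6, 299.1, 378.8]
0.61 [31.6, 232.8, 140.8, 330.6]
```

View pics/w2c.png

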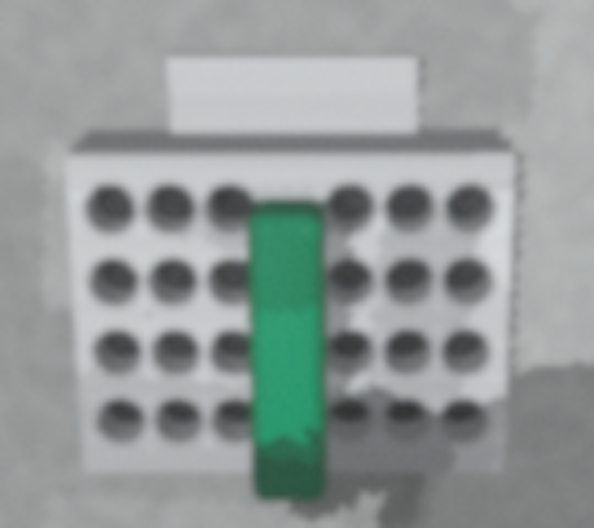

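```bash
python3 -c "
from h import *
rel([0.5463,0.3237,0.042],24.0)"
```

```text
t 4.1 p [0.5633 0.3178 0.221 ] yaw 23.62 turn units [ 0.003 -0.002 -0.044] shift after turn [-0.329 -0.308  4.474] norm 4.5 F [-0.1 -0.2 -0. ] w 0.0428
```

Request:
{"api": "jog_arm", "payload": {
  "plan": [
    [[-0.33,-0.3,0.5,0,0,-0.04],[0,0,0.8,0,0,0],[0,0,0.8,0,0,0],[0,0,0.8,0,0,0],[0,0,0.6,0,0,0],[0,0,0,0,0,0],[0,0,0,0,0,0]]
  ]
}}

```text
time_s: 4.8
position: [0.5468, 0.3243, 0.0816]
tool_rot: [[0.914, 0.407, 0.001], [0.407, -0.914, 0.0], [0.001, 0.0, -1.0]]
ft_force: [-0.2, 0.6, 1.9]
grip_width: 0.0426
```

```bash
python3 - <<'E'
from h import *
rel([0.5463,0.3237,0.042],24.0)
im,d=vision.get_image('wrist'); save('w3',im)
rel([0.5463,0.3237,0.042],24.0)
E
```

```text
t 4.8 p [0.5468 0.3243 0.0816] yaw 23.99 turn units [ 0.001 -0.006 -0.001] shift after turn [-0.019  0.009  0.99 ] norm 0.99 F [-0.2  0.6  1.9] w 0.0426
t 4.85 p [0.5471 0.3247 0.0823] yaw 24.01 turn units [ 0.001 -0.018  0.001] shift after turn [-0.03   0.015  1.008] norm 1.01 F [ 0.8 -0.   0.6] w 0.0424
```

View pics/w3.png

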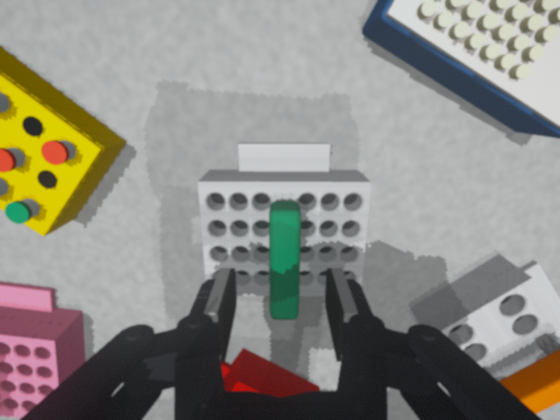

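The green bar at column 285 is midway between the fingertips at 235 and 326. I'll descend the last 40 mm and close.

Request:
{"api": "jog_arm", "payload": {
  "plan": [
    [[-0.02,0,0.5,0,0,0],[0,0,0.5,0,0,0],[0,0,0,0,0,0],[0,0,0,0,0,0]]
  ]
}}

```text
time_s: 5.25
position: [0.5461, 0.325, 0.0422]
tool_rot: [[0.913, 0.408, 0.002], [0.408, -0.913, 0.001], [0.002, 0.0, -1.0]]
ft_force: [1.0, -0.2, 0.6]
grip_width: 0.0426
```

Request:
{"api": "jog_arm", "payload": {
  "plan": [
    [[0,0,0,0,0,0],[0,0,0,0,0,0],[0,0,0,0,0,0],[0,0,0,0,0,0],[0,0,0,0,0,0],[0,0,0,0,0,0],[0,0,0,0,0,0]]
  ],
  "grip": -1,
  "squeeze": 90
}}

```text
time_s: 5.95
position: [0.5463, 0.325, 0.0424]
tool_rot: [[0.913, 0.408, 0.003], [0.408, -0.913, 0.001], [0.003, 0.001, -1.0]]
ft_force: [-0.5, -2.3, 7.3]
grip_width: 0.0145
```

```bash
python3 -c "
from h import *
rel([0.5463,0.3237,0.18],24.0)"
```

```text
t 5.95 p [0.5463 0.325  0.0424] yaw 24.08 turn units [ 0.004 -0.021  0.009] shift after turn [-0.012  0.029 -3.44 ] norm 3.44 F [-0.5 -2.3  7.3] w 0.0145
```

Request:
{"api": "jog_arm", "payload": {
  "plan": [
    [[0,0,-0.2,0,0,0],[0,0,-0.4,0,0,0],[0,0,-0.7,0,0,0],[0,0,-0.8,0,0,0],[0,0,-0.8,0,0,0],[0,0,-0.7,0,0,0],[0,0,-0.4,0,0,0],[0,0,0,0,0,0],[0,0,0,0,0,0]]
  ]
}}

```text
time_s: 6.85
position: [0.5447, 0.3248, 0.1995]
tool_rot: [[0.913, 0.408, -0.002], [0.408, -0.913, -0.001], [-0.002, -0.0, -1.0]]
ft_force: [0.3, -0.1, -6.3]
grip_width: 0.0146
```

```bash
python3 - <<'E'
from h import *
rel([0.5463,0.3237,0.18],24.0)
c=cam('wrist'); s=env.observe(); im,d=vision.get_image('wrist'); save('w4',im); np.savez('pics/w4.npz',im=im,d=d,fx=c[0]['fx'],cx=c[0]['cx'],fy=c[0]['fy'],cy=c[0]['cy'],R=c[1],t=c[2],p=s['position'],TR=s['tool_rot'])
print(s['tool_rot'],s['wrist_torque'])
rel([0.5463,0.3237,0.18],24.0)
E
```

```text
t 6.85 p [0.5447 0.3248 0.1995] yaw 24.08 turn units [-0.002  0.013  0.01 ] shift after turn [0.025 0.042 0.488] norm 0.49 F [ 0.3 -0.1 -6.3] w 0.0146
[[ 9.12946456e-01  4.08074889e-01 -1.91134971e-03]
 [ 4.08074539e-01 -9.12948424e-01 -5.87417801e-04]
 [-1.98467416e-03 -2.43692152e-04 -9.99998001e-01]] [-0.01534213  0.0288247  -0.00162103]
t 6.9 p [0.5446 0.3247 0.199 ] yaw 24.08 turn units [-0.002  0.02   0.009] shift after turn [0.028 0.041 0.474] norm 0.48 F [-0.4  0.  -5.2] w 0.0147
```

View pics/w4.png

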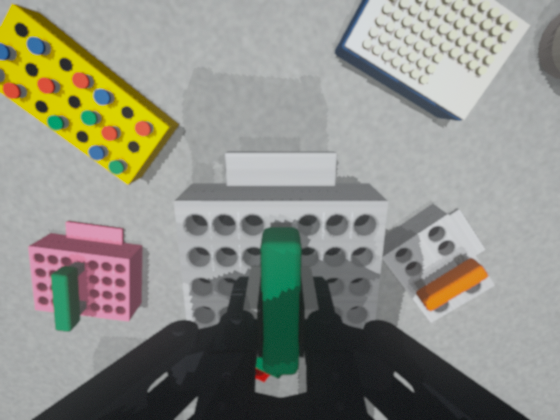

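The block is held level, with the tongue at (281,168) and the rear edge at row ~200. Next, its exact pose in the tool frame.

```bash
python3 - <<'E'
from h import *
im,d,c=load('w4'); z=np.load('pics/w4.npz'); p=z['p'];TR=z['TR']
g=cv2.cvtColor(im,cv2.COLOR_RGB2GRAY).astype(float); W=cloud('wrist',d,c)
v,u=np.mgrid[0:420,0:560]
i,R,t=c; o=TR.T@(-R.T@t-p); print(o)
def tp(px,zt): # onto plane tool z=zt
    px=np.array(px,float); r=(np.c_[(px[:,0]-i['cx'])/i['fx'],(px[:,1]-i['cy'])/i['fy'],np.ones(len(px))]@R)@TR
    return o+r*((zt-o[2])/r[:,2])[:,None]
def edge(rows,lo,hi,sgn,axis,zz):
    pts=[]
    for r in rows:
        line=(g[r,lo:hi] if axis==0 else g[lo:hi,r]); gr=sgn*np.gradient(line); k=int(np.argmax(gr)); pts.append((lo+k,r) if axis==0 else (r,lo+k))
    P=tp(pts,zz)*1000; vx,vy,x0,y0=cv2.fitLine(P[:,:2].astype(np.float32),cv2.DIST_HUBER,0,.01,.01).ravel(); return (np.degrees(np.arctan2(vy,vx)).round(2),x0.round(2),y0.round(2)), np.mean(pts,0).round(1)
for zt,n in((0.007,'')):
    print('rear top edge',edge(list(range(195,262))+list(range(300,370)),192,208,1,1,zt)); 
    print('tongue end (top)',edge(range(232,330),144,160,1,1,zt+.029))
    print('tongue L',edge(range(158,180),218,235,1,0,zt+.029),'R',edge(range(158,180),328,345,-1,0,zt+.029))
    print('block L',edge(range(210,290),168,190,1,0,zt),'R',edge(range(210,245),376,396,-1,0,zt))
# tilt by depth of top face
m=(v>204)&(v<213)&(((u>195)&(u<255))|((u>305)&(u<370)))|((v>157)&(v<180)&(u>235)&(u<330))
Q=(W-p)@TR
mt=(v>157)&(v<180)&(u>235)&(u<330); mb=(v>235)&(v<245)&(((u>195)&(u<255))|((u>310)&(u<370))); mr=(v>203)&(v<210)&(((u>195)&(u<255))|((u>305)&(u<370)))
for k,m in(('tongue',mt),('rearstrip',mr),('midstrip',mb)): print(k,np.nanmedian(Q[m],0).round(4))
E
```

```text
[ 0.08315915 -0.00130921 -0.14366104]Traceback (most recent call last):
  File "<stdin>", line 14, in <module>
TypeError: cannot unpack non-iterable float object
```

```bash
python3 - <<'E'
from h import *
im,d,c=load('w4'); z=np.load('pics/w4.npz'); p=z['p'];TR=z['TR']
g=cv2.cvtColor(im,cv2.COLOR_RGB2GRAY).astype(float); W=cloud('wrist',d,c)
v,u=np.mgrid[0:420,0:560]
i,R,t=c; o=TR.T@(-R.T@t-p)
def tp(px,zt):
    px=np.array(px,float); r=(np.c_[(px[:,0]-i['cx'])/i['fx'],(px[:,1]-i['cy'])/i['fy'],np.ones(len(px))]@R)@TR
    return o+r*((zt-o[2])/r[:,2])[:,None]
def edge(rows,lo,hi,sgn,axis,zz):
    pts=[]
    for r in rows:
        line=(g[r,lo:hi] if axis==0 else g[lo:hi,r]); gr=sgn*np.gradient(line); k=int(np.argmax(gr)); pts.append((lo+k,r) if axis==0 else (r,lo+k))
    P=tp(pts,zz)*1000; vx,vy,x0,y0=cv2.fitLine(P[:,:2].astype(np.float32),cv2.DIST_HUBER,0,.01,.01).ravel(); return (np.degrees(np.arctan2(vy,vx)).round(2),x0.round(2),y0.round(2)), np.mean(pts,0).round(1)
zt=.007
print('rear top edge',edge(list(range(195,262))+list(range(300,370)),192,208,1,1,zt)); 
print('tongue end (top)',edge(range(232,330),144,160,1,1,zt+.029))
print('tongue L',edge(range(158,180),218,235,1,0,zt+.029),'R',edge(range(158,180),328,345,-1,0,zt+.029))
print('block L',edge(range(210,290),168,190,1,0,zt),'R',edge(range(210,245),376,396,-1,0,zt))
Q=(W-p)@TR
mt=(v>157)&(v<180)&(u>235)&(u<330); mb=(v>235)&(v<245)&(((u>195)&(u<255))|((u>310)&(u<370))); mr=(v>203)&(v<210)&(((u>195)&(u<255))|((u>305)&(u<370)))
for k,m in(('tongue',mt),('rearstrip',mr),('midstrip',mb)): print(k,np.nanmedian(Q[m],0).round(4))
E
```

```text
rear top edge ((np.float32(89.93), np.float32(37.56), np.float32(-0.52)), array([282.4, 200. ]))
tongue end (top) ((np.float32(89.94), np.float32(54.87), np.float32(-4.7)), array([280.5, 153. ]))
tongue L ((np.float32(-0.33), np.float32(47.89), np.float32(-31.07)), array([225.7, 168.5])) R ((np.float32(-3.09), np.float32(46.5), np.float32(27.98)), array([335.1, 168.5]))
block L ((np.float32(-0.19), np.float32(18.71), np.float32(-52.17)), array([176.3, 249.5])) R ((np.float32(-1.0), np.float32(26.04), np.float32(48.82)), array([385.8, 227. ]))
tongue [ 0.0466 -0.0006  0.0355]
rearstrip [0.0345 0.0115 0.0065]
midstrip [0.0174 0.0134 0.0065]
```

```bash
python3 -c "
from h import *
rel([0.5894,-0.2301,0.20],10.55)"
```

```text
t 6.9 p [0.5446 0.3247 0.199 ] yaw 24.08 turn units [1.000e-03 2.000e-02 1.574e+00] shift after turn [-1.439 13.841 -0.026] norm 13.92 F [-0.4  0.  -5.2] w 0.0147
```

Request:
{"api": "jog_arm", "payload": {
  "plan": [
    [[0,0,0,0,0,0.5],[0,0,0,0,0,0.6],[0,0,0,0,0.02,0.47],[-0.05,0.5,0,0,0,0],[-0.1,0.9,0,0,0,0],[-0.1,0.95,0,0,0,0],[-0.1,0.95,0,0,0,0],[-0.1,0.95,0,0,0,0],[-0.1,0.95,0,0,0,0],[-0.1,0.95,0,0,0,0]]
  ]
}}

```text
time_s: 7.9
position: [0.5642, 0.0769, 0.1989]
tool_rot: [[0.983, 0.184, -0.0], [0.184, -0.983, 0.001], [0.0, -0.001, -1.0]]
ft_force: [0.5, 0.0, -5.1]
grip_width: 0.0144
```

Request:
{"api": "jog_arm", "payload": {
  "plan": [
    [[-0.1,0.95,0,0,0,0],[-0.1,0.95,0,0,0,0],[-0.1,0.95,0,0,0,0],[-0.1,0.95,0,0,0,0],[-0.1,0.95,0,0,0,0],[-0.1,0.95,0,0,0,0],[-0.1,0.8,0,0,0,0],[-0.05,0.5,0,0,0,0],[0,0,0,0,0,0],[0,0,0,0,0,0]]
  ]
}}

```text
time_s: 8.9
position: [0.5866, -0.2018, 0.1993]
tool_rot: [[0.983, 0.184, 0.001], [0.184, -0.983, 0.002], [0.002, -0.002, -1.0]]
ft_force: [-0.8, -0.2, -5.2]
grip_width: 0.0147
```

```bash
python3 -c "
from h import *
rel([0.5894,-0.2301,0.20],10.55)
im,d=vision.get_image('wrist'); save('w5',im)
rel([0.5894,-0.2301,0.145],10.55)"
```

```text
t 8.9 p [ 0.5866 -0.2018  0.1993] yaw 10.58 turn units [-0.013 -0.011  0.003] shift after turn [-0.061  0.707 -0.017] norm 0.71 F [-0.8 -0.2 -5.2] w 0.0147
t 8.95 p [ 0.5867 -0.2013  0.1997] yaw 10.62 turn units [-0.011 -0.014  0.009] shift after turn [-0.066  0.72   1.366] norm 1.55 F [-0.5  0.1 -5. ] w 0.0149
```

View pics/w5.png

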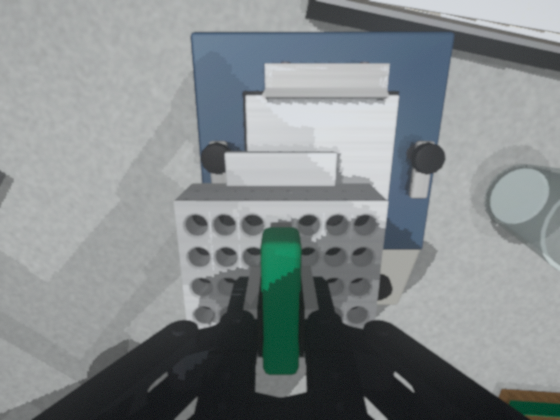

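The block is about 28 mm left of the heater's middle line. The keeper is at (327,80) and the tongue at (281,168). I'll correct sideways first, then descend to TCP 0.15 and look.

Request:
{"api": "jog_arm", "payload": {
  "plan": [
    [[-0.06,0.71,0,0,0,0],[0,0,0,0,0,0],[0,0,0.6,0,0,0],[0,0,0.65,0,0,0],[0,0,0,0,0,0],[0,0,0,0,0,0]]
  ]
}}

```text
time_s: 9.55
position: [0.5902, -0.2298, 0.1509]
tool_rot: [[0.983, 0.185, 0.003], [0.185, -0.983, 0.001], [0.003, -0.0, -1.0]]
ft_force: [0.2, -0.6, -4.9]
grip_width: 0.0144
```

```bash
python3 - <<'E'
from h import *
rel([0.5894,-0.2301,0.142],10.55)
c=cam('wrist'); s=env.observe(); im,d=vision.get_image('wrist'); save('w6',im); np.savez('pics/w6.npz',im=im,d=d,fx=c[0]['fx'],cx=c[0]['cx'],fy=c[0]['fy'],cy=c[0]['cy'],R=c[1],t=c[2],p=s['position'],TR=s['tool_rot'])
rel([0.5894,-0.2301,0.142],10.55)
save('w6c',cv2.resize(im[20:250,160:420],None,fx=2.6,fy=2.6,interpolation=2))
E
```

```text
t 9.55 p [ 0.5902 -0.2298  0.1509] yaw 10.65 turn units [-0.002 -0.02   0.011] shift after turn [-0.02   0.003  0.222] norm 0.22 F [ 0.2 -0.6 -4.9] w 0.0144
t 9.6 p [ 0.5905 -0.2302  0.1517] yaw 10.64 turn units [ 0.007 -0.03   0.01 ] shift after turn [-0.027 -0.009  0.243] norm 0.24 F [ 0.5  1.4 -5.2] w 0.0143
```

View pics/w6.png

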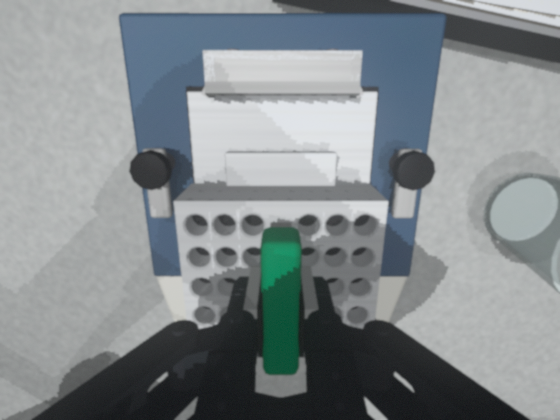

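View pics/w6c.png

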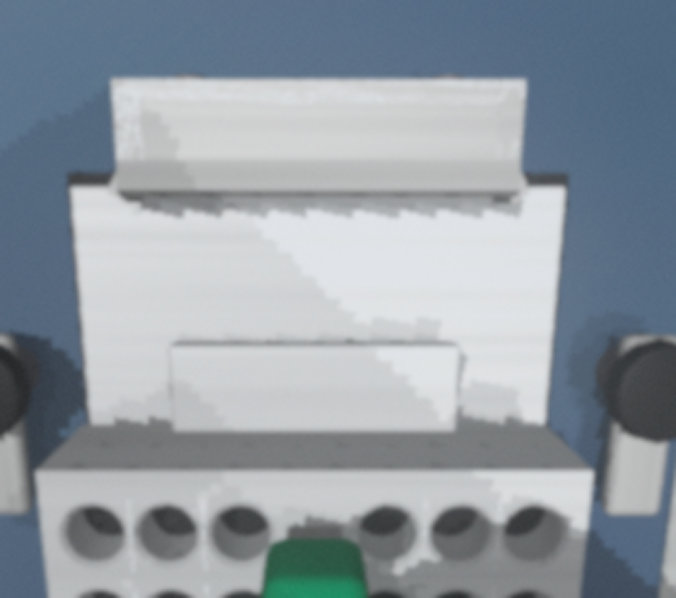

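Lateral alignment is within about 0.6 mm (keeper centre versus tongue centre). I'll lower to 8 mm over the plate and slide in.

Request:
{"api": "jog_arm", "payload": {
  "plan": [
    [[0,0.01,0.22,0,-0.02,0],[0,0,0,0,0,0],[0.2,0,0,0,0,0],[0.2,0,0,0,0,0],[0.2,0,0,0,0,0],[0.1,0,0,0,0,0],[0.1,0,0,0,0,0],[0,0,0,0,0,0]]
  ]
}}

```text
time_s: 10.4
position: [0.6219, -0.2251, 0.1413]
tool_rot: [[0.983, 0.184, -0.0], [0.184, -0.983, 0.0], [-0.0, -0.0, -1.0]]
ft_force: [0.2, 0.5, -5.4]
grip_width: 0.0144
```

```bash
python3 - <<'E'
from h import *
rel([0.6336,-0.2219,0.142],10.55)
im,d=vision.get_image('wrist'); save('w7c',cv2.resize(im[20:250,160:420],None,fx=2.6,fy=2.6,interpolation=2))
rel([0.6336,-0.2219,0.142],10.55)
E
```

```text
t 10.4 p [ 0.6219 -0.2251  0.1413] yaw 10.61 turn units [-0.001  0.     0.007] shift after turn [ 0.303 -0.024 -0.017] norm 0.3 F [ 0.2  0.5 -5.4] w 0.0144
t 10.45 p [ 0.6216 -0.2252  0.1414] yaw 10.6 turn units [-0.001  0.001  0.005] shift after turn [ 0.311 -0.025 -0.016] norm 0.31 F [ 0.2  0.4 -5.7] w 0.0148
```

View pics/w7c.png

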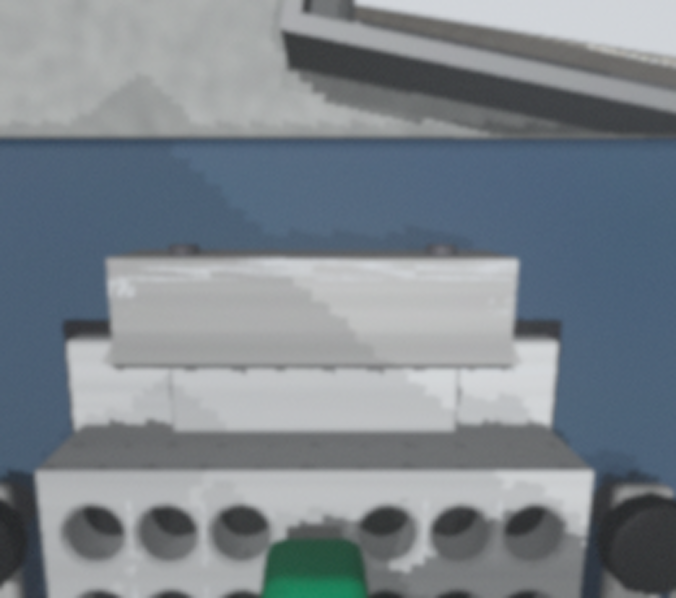

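The tongue is under the lip, with no contact force. I'll continue forward slowly to the stop wall.

Request:
{"api": "jog_arm", "payload": {
  "plan": [
    [[0.08,-0.015,0,0,0,0],[0.08,0,0,0,0,0],[0.08,0,0,0,0,0],[0,0,0,0,0,0],[0,0,0,0,0,0]]
  ]
}}

```text
time_s: 10.95
position: [0.6308, -0.2228, 0.1414]
tool_rot: [[0.983, 0.184, -0.0], [0.184, -0.983, 0.0], [-0.0, -0.0, -1.0]]
ft_force: [0.1, 0.1, -5.4]
grip_width: 0.0148
```

Request:
{"api": "jog_arm", "payload": {
  "plan": [
    [[0.03,0,0,0,0,0],[0.02,0,0,0,0,0],[0.02,0,0,0,0,0],[0,0,0,0,0,0]]
  ]
}}

```text
time_s: 11.35
position: [0.6336, -0.2223, 0.1415]
tool_rot: [[0.983, 0.184, 0.0], [0.184, -0.983, 0.0], [0.0, -0.0, -1.0]]
ft_force: [-0.7, 0.2, -5.1]
grip_width: 0.0143
```

```bash
python3 -c "
from h import *
rel([0.6336,-0.2219,0.142],10.55)"
```

```text
t 11.35 p [ 0.6336 -0.2223  0.1415] yaw 10.59 turn units [-0.001 -0.     0.005] shift after turn [ 0.002 -0.011 -0.013] norm 0.02 F [-0.7  0.2 -5.1] w 0.0143
```

Request:
{"api": "jog_arm", "payload": {
  "plan": [
    [[0.02,0,0,0,0,0],[0.02,0,0,0,0,0],[0,0,0,0,0,0]]
  ]
}}

```text
time_s: 11.65
position: [0.635, -0.2221, 0.1414]
tool_rot: [[0.983, 0.184, -0.0], [0.184, -0.983, 0.0], [-0.0, -0.0, -1.0]]
ft_force: [-0.5, 0.3, -5.3]
grip_width: 0.0144
```

Request:
{"api": "jog_arm", "payload": {
  "plan": [
    [[0.02,0,0,0,0,0],[0.02,0,0,0,0,0],[0,0,0,0,0,0]]
  ]
}}

```text
time_s: 11.95
position: [0.6355, -0.2221, 0.1415]
tool_rot: [[0.983, 0.183, -0.003], [0.183, -0.983, -0.0], [-0.003, -0.001, -1.0]]
ft_force: [-6.9, -1.8, -1.4]
grip_width: 0.0147
```

Contact with the stop wall: 7 N, at x≈0.6353. I'll ease back 0.8 mm and lower onto the pin.

Request:
{"api": "jog_arm", "payload": {
  "plan": [
    [[-0.025,0,0,0,0,0],[0,0,0.04,0,0,0],[0,0,0.04,0,0,0],[0,0,0.03,0,0,0],[0,0,0,0,0,0]]
  ]
}}

```text
time_s: 12.45
position: [0.6353, -0.2221, 0.1369]
tool_rot: [[0.983, 0.184, -0.001], [0.184, -0.983, 0.0], [-0.001, -0.0, -1.0]]
ft_force: [-4.3, -1.4, -3.8]
grip_width: 0.0148
```

Request:
{"api": "jog_arm", "payload": {
  "plan": [
    [[-0.015,0,0.03,0,0,0],[0,0,0.03,0,0,0],[0,0,0.02,0,0,0],[0,0,0,0,0,0]]
  ]
}}

```text
time_s: 12.85
position: [0.6351, -0.2221, 0.1346]
tool_rot: [[0.983, 0.184, 0.0], [0.184, -0.983, -0.0], [0.0, 0.0, -1.0]]
ft_force: [-6.2, 0.3, 0.6]
grip_width: 0.0149
```

Request:
{"api": "jog_arm", "payload": {
  "plan": [
    [[-0.02,0,0.04,0,0,0],[0,0,0.04,0,0,0],[0,0,0.03,0,0,0],[0,0,0,0,0,0]]
  ]
}}

```text
time_s: 13.25
position: [0.6349, -0.2221, 0.1306]
tool_rot: [[0.983, 0.184, 0.002], [0.184, -0.983, -0.001], [0.002, 0.001, -1.0]]
ft_force: [-4.5, 1.5, 5.9]
grip_width: 0.0145
```

```bash
python3 -c "
from h import *
s=env.observe();print(s['position'],s['ft_force'],s['wrist_torque'])
im,d=vision.get_image('wrist'); save('w8c',cv2.resize(im[20:250,160:420],None,fx=2.6,fy=2.6,interpolation=2))
im,d=vision.get_image('scene'); save('s8c',cv2.resize(im[130:240,140:270],None,fx=5,fy=5,interpolation=2))"
```

```text
[ 0.63490707 -0.22214724  0.13063113] [-4.47734305  1.49605938  5.89773382] [ 0.25750296  0.6290768  -0.00290257]
```

View pics/w8c.png

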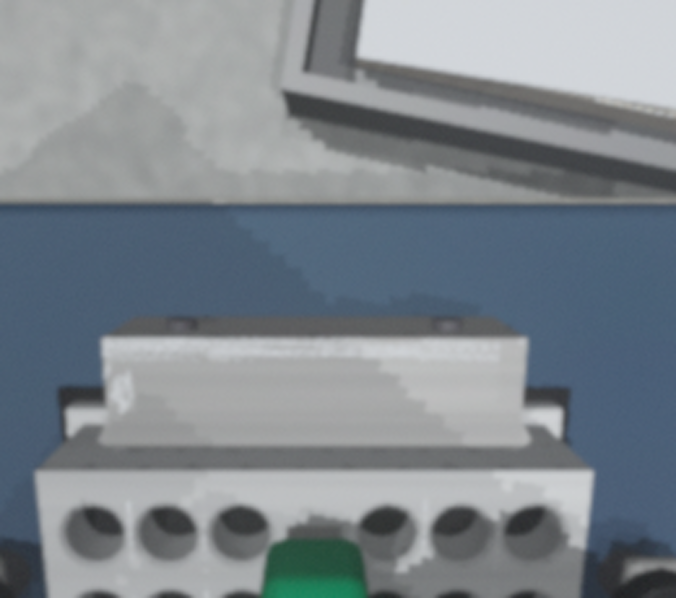

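View pics/s8c.png

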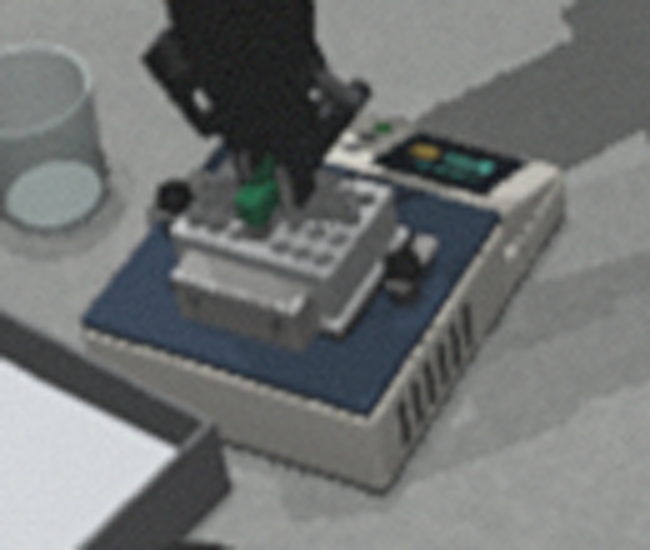

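The block is square under the keeper and the plate is going down with it. I'll keep pressing.

Request:
{"api": "jog_arm", "payload": {
  "plan": [
    [[-0.01,0,0.03,0,0,0],[0,0,0.03,0,0,0],[0,0,0,0,0,0]]
  ]
}}

```text
time_s: 13.65
position: [0.6349, -0.2222, 0.1288]
tool_rot: [[0.983, 0.184, 0.004], [0.184, -0.983, -0.001], [0.003, 0.002, -1.0]]
ft_force: [-3.3, 1.7, 8.2]
grip_width: 0.0147
```

Request:
{"api": "jog_arm", "payload": {
  "plan": [
    [[0,0,0.02,0,0,0],[0,0,0.02,0,0,0],[0,0,0,0,0,0]]
  ]
}}

```text
time_s: 13.95
position: [0.6349, -0.2222, 0.1284]
tool_rot: [[0.983, 0.184, 0.004], [0.184, -0.983, -0.001], [0.004, 0.002, -1.0]]
ft_force: [-6.1, 3.2, 14.6]
grip_width: 0.0144
```

Request:
{"api": "jog_arm", "payload": {
  "plan": [
    [[-0.01,0,0.025,0,0,0],[0,0,0,0,0,0],[0,0,0,0,0,0],[0,0,0,0,0,0]]
  ]
}}

```text
time_s: 14.35
position: [0.635, -0.2222, 0.1283]
tool_rot: [[0.983, 0.184, 0.006], [0.184, -0.983, -0.002], [0.006, 0.003, -1.0]]
ft_force: [-5.2, 4.7, 19.0]
grip_width: 0.0148
```

```bash
python3 - <<'E'
from h import *
rel([0.6336,-0.2219,0.1284],10.55); s=env.observe(); print(s['wrist_torque'],s['tool_rot'][:,2])
c=cam('wrist'); im,d=vision.get_image('wrist'); W=cloud('wrist',d,c); v,u=np.mgrid[0:420,0:560]
save('w9',im)
for n,m in(('front wells row strip L',(v>202)&(v<207)&(u>190)&(u<260)),('R',(v>202)&(v<207)&(u>300)&(u<375)),('mid L',(v>238)&(v<244)&(u>190)&(u<255)),('mid R',(v>238)&(v<244)&(u>310)&(u<370))): print(n,np.nanmedian(W[m],0).round(4))
im,d=vision.get_image('top'); save('t9',im)
E
```

```text
t 14.35 p [ 0.635  -0.2222  0.1283] yaw 10.61 turn units [ 0.02  -0.037  0.007] shift after turn [-0.032 -0.014 -0.001] norm 0.03 F [-5.2  4.7 19. ] w 0.0148
[ 0.85163816  0.94387777 -0.06679503] [ 0.0060632  -0.00195268 -0.99997971]
front wells row strip L [ 0.6647 -0.1892  0.122 ]
R [ 0.6744 -0.2409  0.122 ]
mid L [ 0.6459 -0.1905  0.1221]
mid R [ 0.6565 -0.2467  0.1219]
```

View pics/w9.png

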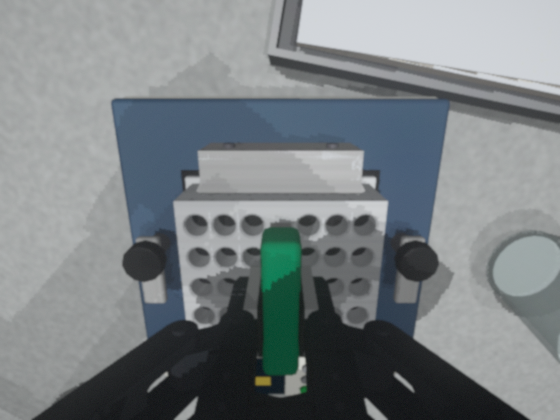

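View pics/t9.png

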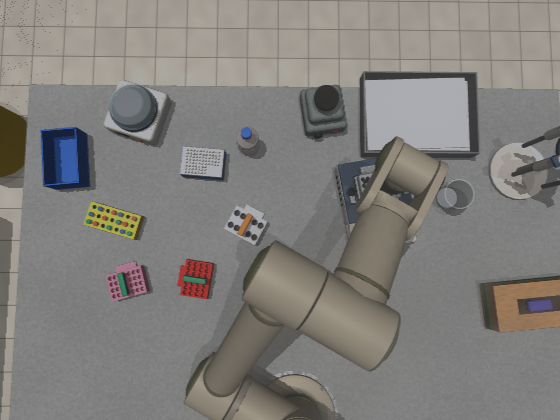

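```bash
python3 -c "
from h import *
rel([0.6336,-0.2219,0.1284],10.55)
print(close_job())"
```

```text
t 14.45 p [ 0.635  -0.2222  0.1283] yaw 10.62 turn units [ 0.02  -0.037  0.008] shift after turn [-0.032 -0.013 -0.002] norm 0.03 F [-6.1  3.7 18.2] w 0.0146
the job is handed in; nothing more can be done
None
```

The 24-hole block is fitted to the heater, and I handed the job in at 14.45 s with the arm still gripping it and pressing it down. I took it by its green handle and slid the tongue under the keeper until it touched the stop wall (about 7 N). I eased back slightly, lowered it over the pin, and pressed until the hot plate reached its stop.

**Plate fully down:**
- The height stopped changing: the last 1.8 mm of commanded travel moved the tool only 0.4 to 0.5 mm. The wrist force rose from 8 to 18–19 N over the same moves, about 24 N of push with the block's weight added.
- The tool height puts the block's underside at about 86 mm, which is where it should be with the plate fully down.

**Block seated level:** the depth camera reads the block's top face level to 0.2 mm.

**Other objects:** the last top picture shows the other blocks and the visible bystanders still in place.

**Disagreements and leftovers:**
- The depth camera puts the block's top face at 122 mm, 1 mm higher than expected. The same camera read the handle 0.9 mm high earlier, so I put this down to the camera.
- The stop wall came about 1.5 mm farther back than my camera estimate of the seat.
- About 6 N of forward push against the wall, 4 N sideways and 1 Nm of wrist torque remained at hand-in.

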